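Gauge a length of square brass tube in the bench caliper

ROBOT

A 7-joint arm with a two-finger parallel gripper is mounted at the origin on the work surface. World frame = base frame: x ahead of the robot, y to its left, z up, the work surface at z = 0. Lengths are in m, angles in rad, forces in N, time in s.
With the tool pointing down it reaches from about 0.4 to 0.9 m from the base axis. Payload 5.5 kg.
Tool frame: the origin (TCP) lies at the very end of the fingers, on their centre line; the grasp point (between the pads) lies 19 mm behind it; z points along the fingers, y is the line along which they close (so a half turn about z gives the same grasp; the last joint's range is limited). The gripper opens to 85 mm and grips with 20 to 120 N. Pads are 22 mm wide; open, the fingers measure 114 mm over their backs; the gripper's body (76 mm by 85 mm) begins 54 mm behind the grasp point. The pads swing forward as they close: fully open they stand 13 mm farther back than shut.
Start: joints at [-0.859, 0.501, -0.427, 1.55, 0.221, 1.138, -0.21], TCP at [0.282, 0.586, 0.231] pointing down, gripper open.
Joint ranges: [-2.88, 2.88], [-0.31, 2.03], [-1.54, 1.56], [0.2, 2.42], [-1.41, 4.55], [0.19, 2.02], [-2.57, 2.57]. Speed limits (rad/s): [2.57, 2.57, 3.14, 3.14, 3.14, 3.14, 3.14].

INTERFACE

Orientations are given as a unit quaternion [x, y, z, w].
In Python, from workcell import ctrl gives the robot as it stands.
- The arm moves only by the tool play_rows, never from a script. Its argument "steps" is a list of rows, each a list of 4 numbers: the shift along the world's x, y, z in units of 10 cm (1.0 is 10 cm), then the turn about the world's z in units of 45 degrees (1.0 is 45 degrees). A call has exactly 8 rows; each row shifts and turns the commanded pose from where the row before left it; what a row does not reach is not made up. A row lasts 1/8 s, in which the tool goes at most 62.5 mm and 10.7 degrees, less where a joint would pass 70% of its speed; a pose out of reach is approached as far as the arm can. A call with a number of a shift or a turn outside -1 to 1 is refused whole. A call with a gripper value outside its range is refused whole. "fingers" is the opening, from -1 (shut) to 1 (fully open), set as the call begins (left out, the last holds). The fingers move at their own pace and stop on an object; "force" is the grip in N (left out, the last holds). Time passes only in rows, so rows that do not move let the fingers close, or fill a call up. It gives the time, the measured TCP pose, the force, the opening and the grip force at its end, in the units of the state.
- ctrl.read_state(): the state, without advancing time (a new reading comes with each control period).
- ctrl.read_camera(name): name is "scene" or "top" or "wrist"; returns a dict with "image" (480x640x3 uint8, red, green, blue), "vertical_fov" (degrees; the focal length in pixels is half the picture's height over the tangent of half this angle, whatever the lens; pixels are square), "cx", "cy" (the principal point, pixels), "dist" ([k1, k2, p1, p2, k3] as OpenCV has them; the pictures are not rectified), "eye" and "rotation" of the camera in the world; the wrist camera has in their place "mount" (4x4, takes a point from camera to tool coordinates, whose origin is the TCP and whose axes are the flange's). Camera axes: x right, y down, z forward; pixel columns grow to the right and rows downward; lengths in m; the calibration is good to about 2 mm. A picture is of the moment at which its call begins: read the wrist's pose just before it. There is no depth.
- ctrl.close_job(): hands the job in; it is judged then, once.
The state is a dict: "time_s": time; "q": joint angles; "qvel": joint speeds; "tau": joint torques, N m; "tool_pos": TCP position; "tool_rot": TCP orientation; "force": force on the tool from outside, world axes, zero at the start; "torque": the same for the moment, N m; "width": finger opening in m; "grasp_force": force on a finger pad.
Only numpy, scipy, OpenCV 4.12 (cv2) and the standard library are available. Lean on these libraries where they do the work, as an engineer would, in place of code of your own. Each camera call takes 0.05 s, during which the arm holds its last target. There are 200 camera calls.

TASK

Lay the square brass tube on the bench caliper's board between the open jaws, its end up against the beam. Then slide the moving jaw closed, gently, until the square tube is held snugly between both jaws, without springing the jaw out of square. Leave the caliper closed on it, and everything else on the bench where it is.

Things in the scene. Friction and masses are not known exactly. Their poses are not given: they have to be found in the camera images.
- caliper: Bench caliper, fixed; place and yaw vary. Origin: centre of the underside of its wooden board, 170 (x) x 320 (y) x 15 mm thick. A steel beam 28 mm wide, 28 mm high runs along y on the board, y = -125 to +155 mm, centred on x = +50; its front face, the stop for the tube's end, is at x = +36 mm. Both jaws stick out of it towards -x as far as x = -26 mm, at z = 17 to 47 mm.
- anvil: The caliper's fixed steel jaw with its root block at the right-hand (-y) end. Origin: caliper x = 50, y = -60, z = 15 mm. Its flat measuring face looks towards +y and lies at caliper y = -60 mm; jaw 16 mm thick in y at the tip.
- anvil_face (a point): Centre of the fixed jaw's measuring face (caliper x = -13, y = -60, z = 32 mm); axes as the caliper's. The jaws touch the work only at their tips, flat faces 26 mm long (caliper x = -26 to 0 mm); nearer the beam they are relieved by 4 mm.
- nib: Measuring tip of the moving jaw, 26 x 16 x 30 mm steel, its flat face looking towards -y at the fixed jaw. Origin on the jaw's pivot, over the middle of the beam.
- nib_face (a point): Centre of the moving jaw's measuring face, 63 mm from the beam's centreline, 17 mm above the board; its y distance from anvil_face along the caliper's y axis is the jaw gap.
- carriage (a joint): Place of the sliding carriage on the beam = jaw opening in m: 0 shut, grows towards caliper +y, at most 0.14; 0.095 to 0.130 at the start. It stays where it is left. Sliding it takes about 4 N, plus the drag of what the jaw pushes along (the square tube on the board: 1 to 2.5 N).
- jaw (a joint): Tilt of the moving jaw out of square, rad: 0 square, positive with the tip forced outwards (+y). It pivots on the carriage, about the vertical over the beam's centreline, on a spring of 10 N m/rad: a load at the tip, 50 to 76 mm from the pivot, tilts it 0.005 to 0.0075 rad per N. Past 0.075 rad it counts as sprung. A push on the carriage's tab does not itself tilt the jaw.
- tab (a point): Middle of the outer (+y) face of the upright thumb tab on the carriage: steel plate 34 mm wide (caliper x), 8 mm thick (y), over the beam, caliper z = 50 to 92 mm. This point: caliper x = 50, z = 75, y = -20 mm + jaw opening. Push here towards caliper -y to close. The carriage below it reaches z = 50 mm, a display housing on the jaw side z = 56 mm; the outer side is clear.
- bar: The square brass tube to be gauged: 100 mm long along its x axis, 30 x 30 mm outside, 3 mm wall, open ends, about 0.27 kg, lying on the bench. Origin: centre of its underside.
- bar_center (a point): Centre of the square brass tube, 15 mm above its underside. Home: caliper x = -14 mm (end on the beam), y = -45 mm (against the fixed jaw), z = 30 mm; the tube along caliper x.
- tube: Bystander: round brass tube standing on end, 38 mm diameter, 70 mm high. Origin: centre of its underside.
- rod: Bystander: solid round brass piece standing on end, 32 mm diameter, 65 mm high. Origin: centre of its underside. The square tube, round tube and solid round swap places from run to run.
- block: Bystander: steel bench block 65 x 65 x 20 mm. Origin: centre of its underside.
- hammer: Bystander: hammer 240 mm long, lying at the back.
- stand: Bystander: grey round stand of tool bits, 130 mm diameter, about 110 mm high, at the back. Origin: centre of its underside.
- pliers: Bystander: pliers 150 mm long, lying at the back right.
- jar: Bystander: glass jar 68 mm diameter, 75 mm high, at the back left.

How it is judged:
On the way:
1. the jaws close on the square tube, laid home against the beam: the moving jaw presses it with over 2 N and the fixed jaw takes over 1 N (x of bar_center in the frame of caliper between -0.022 and -0.008 m and z of bar_center in the frame of caliper below 0.034 m and angle between the x axis of bar and the x axis of caliper, either way round below 0.05 rad and contact force between nib and bar above 2 N and contact force between anvil and bar above 1 N), for 0.2 s.
At the end, for the whole second after the job is handed in: The square tube lies flat on the board, along the jaws (0.05 rad), end within 8 mm of the beam, against the fixed jaw (1.5 mm); the moving jaw is closed on it: gap 30 mm within 1.5 mm, tilt -0.02 to 0.05 rad, both jaws touching it with over 0.5 N; at rest (x of bar_center in the frame of caliper between -0.022 and -0.008 m and z of bar_center in the frame of caliper below 0.034 m and angle between the x axis of bar and the x axis of caliper, either way round below 0.05 rad and y of nib_face in the frame of anvil_face between 0.0285 and 0.0315 m and y of bar_center in the frame of anvil_face between 0.0135 and 0.0165 m and value of joint jaw between -0.02 and 0.05 rad and contact force between each of nib, anvil and bar above 0.5 N and linear speed of bar below 0.01 m/s and contact force between the fingers and bar below 0.1 N).
It fails at once if the moving jaw is sprung out of square by more than 0.075 rad (value of joint jaw above 0.075 rad or value of joint jaw below -0.075 rad).
It fails at once if another thing on the bench is moved more than 25 mm (distance of any of tube, rod, block, hammer, stand, pliers, jar from where it was at the start of the episode above 0.025 m).
It also fails if it takes over 70 s, if anything falls off the work surface, if the arm or the gripper's body presses on something with over 40 N, if the wrist force passes 120 N, or if a joint passes its speed limit or range.

## Working session

There is one attempt and no reset: what is moved stays moved. The work goes in short steps, Python scripts to look and compute and a tool call to move; the robot and the scene stay as the last step left them, time stands still between calls to the robot, and variables do not carry over. Pictures are saved under pics/ and viewed, at most 14 in all, crops included, and the job is handed in when it is done.

Besides the shell and the picture viewer there is one more tool, called as name(argument=value, ...) on one line, values as JSON. play_rows: Moves the arm, as the interface text tells. Shifts and turns lie within -1 to 1; 1 stands for 10 cm of shift or 45 degrees of turn. Its arguments: {"type":"object","properties":{"steps":{"type":"array","items":{"type":"array","items":{"type":"number","minimum":-1,"maximum":1}}},"fingers":{"type":"number"},"force":{"type":"number"}},"required":["steps"]}

```bash
mkdir -p pics
cat > h.py <<'E'
import numpy as np, cv2
from workcell import ctrl
from scipy.spatial.transform import Rotation as R
def cam(n):
    s=ctrl.read_state(); c=ctrl.read_camera(n)
    f=240/np.tan(np.radians(c['vertical_fov'])/2)
    K=np.array([[f,0,c['cx']],[0,f,c['cy']],[0,0,1]])
    if n=='wrist':
        T=np.array(c['mount']); Rt=R.from_quat(s['tool_rot']).as_matrix()
        c['eye']=Rt@T[:3,3]+s['tool_pos']; c['rotation']=Rt@T[:3,:3]
    c['K']=K; c['s']=s; c['dist']=np.array(c['dist'],float); return c
def px2w(c,uv,z):
    p=cv2.undistortPoints(np.array(uv,float).reshape(-1,1,2),c['K'],c['dist']).reshape(-1,2)
    d=np.c_[p,np.ones(len(p))]@np.array(c['rotation']).T; e=np.array(c['eye'])
    return e+d*((z-e[2])/d[:,2])[:,None]
def w2px(c,P):
    Rm=np.array(c['rotation']); q=(np.array(P,float).reshape(-1,3)-c['eye'])@Rm
    return cv2.projectPoints(q,np.zeros(3),np.zeros(3),c['K'],c['dist'])[0].reshape(-1,2)
def save(c,n): cv2.imwrite('pics/'+n,c['image'][:,:,::-1])
E
python3 - <<'E'
from h import *
for n in('top','scene'):
    c=cam(n); save(c,n+'0.png'); print(n,c['eye'],np.round(c['rotation'],2).tolist(),c['K'][0,0],c['dist'])
print(ctrl.read_state())
E
```

```text
top [0.49301496 0.01142694 1.42372786] [0.71, -0.7, 0.03, -0.03] 561.0241029842032 [-0.16188603  0.          0.          0.          0.        ]
scene [ 1.20996713 -0.18564097  1.10984118] [0.78, 0.56, -0.16, -0.22] 529.649826832074 [-0.036989  0.        0.        0.        0.      ]
{'time_s': 0.1, 'q': array([-0.85876652,  0.50174326, -0.42679789,  1.55133359,  0.22081495,
        1.13827808, -0.21033635]), 'qvel': array([ 0.00133209, -0.00149904, -0.00254213, -0.00159618,  0.00370376,
       -0.00163238, -0.00139421]), 'tau': array([-1.09292788e-02, -5.70813668e+01, -5.83866388e+00, -2.81747621e+01,
        1.03862694e-02,  5.78212013e-03,  8.54524824e-07]), 'tool_pos': array([0.28182238, 0.58505177, 0.23037393]), 'tool_rot': array([ 2.22532260e-01,  9.74924953e-01, -8.27297004e-04, -2.12669885e-04]), 'force': array([-0.51972312,  0.39055434,  0.11753323]), 'torque': array([-0.01015156,  0.01885279, -0.02920847]), 'grasp_force': 0.0, 'width': 0.08541918869957822}
```

View pics/top0.png

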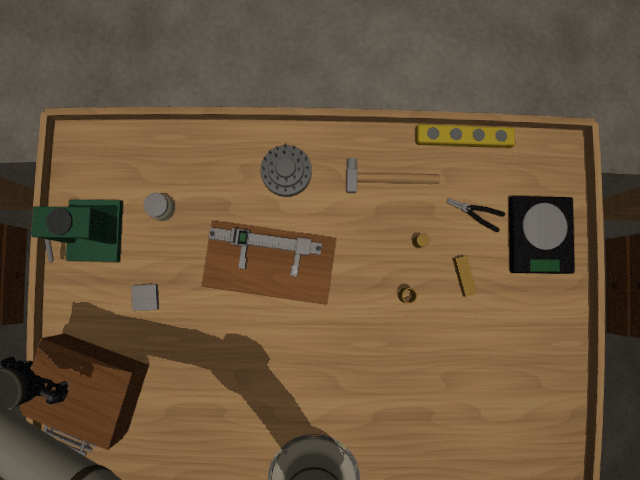

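View pics/scene0.png

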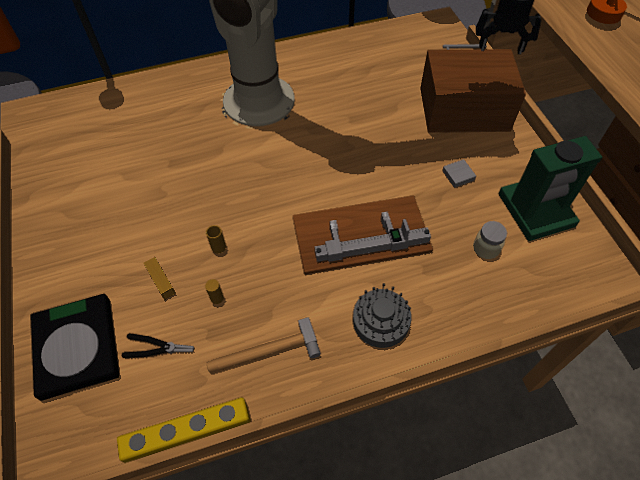

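The top view shows the caliper board with corners near (211,221), (336,238), (327,303) and (203,287). The anvil is at (296,262), the moving jaw at (243,256), and the square tube runs from (460,257) to (468,295). The rotation is a quaternion, so I'll fix the helper and measure.

```bash
sed -i "s|    c\['K'\]=K|    if n!='wrist': c['rotation']=R.from_quat(c['rotation']).as_matrix()\n    c['K']=K|" h.py
python3 - <<'E'
from h import *
c=cam('top'); im=c['image']; hsv=cv2.cvtColor(im,cv2.COLOR_RGB2HSV)
for p in [(230,275),(270,285),(310,290),(180,250),(300,330),(464,275),(466,285),(440,275),(480,290)]: print(p,im[p[1],p[0]],hsv[p[1],p[0]])
big=cv2.resize(im[200:320,190:350],None,fx=5,fy=5,interpolation=cv2.INTER_CUBIC)
big2=cv2.resize(im[225:310,380:500],None,fx=5,fy=5,interpolation=cv2.INTER_CUBIC)
cv2.imwrite('pics/c1.png',np.clip(big[:,:,::-1]*1.5,0,255));
E
```

```text
(230, 275) [107  69  41] [ 13 157 107]
(270, 285) [112  74  41] [ 14 162 112]
(310, 290) [110  72  41] [ 13 160 110]
(180, 250) [145 112  73] [ 16 127 145]
(300, 330) [147 113  75] [ 16 125 147]
(464, 275) [128  98  44] [ 19 167 128]
(466, 285) [131 102  48] [ 20 162 131]
(440, 275) [149 117  77] [ 17 123 149]
(480, 290) [128  98  63] [ 16 129 128][ WARN:0@0.617] global loadsave.cpp:1063 imwrite_ Unsupported depth image for selected encoder is fallbacked to CV_8U.
```

View pics/c1.png

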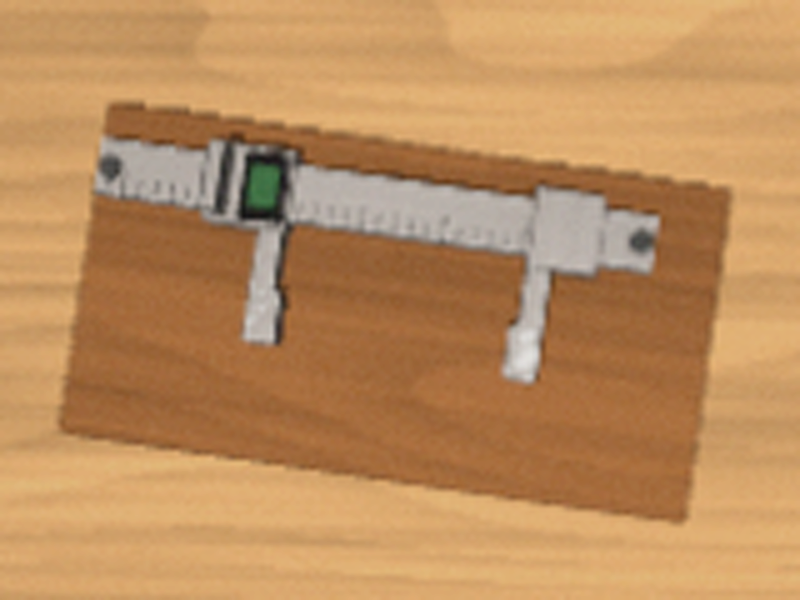

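The crop shows the board clearly: corners (108,102), (731,188), (686,522) and (60,430) in the 5x crop, the jaw tips at (262,330) and (520,365), and the tab at about (228,175). Next I'll fit it by mask.

```bash
cat > meas.py <<'E'
from h import *
def rect(c,m,z,nm):
    cs,_=cv2.findContours(m.astype(np.uint8),cv2.RETR_EXTERNAL,cv2.CHAIN_APPROX_NONE)
    k=max(cs,key=cv2.contourArea); w=px2w(c,k[:,0].astype(float),z)
    r=cv2.minAreaRect((w[:,:2]*1000).astype(np.float32)); print(nm,np.round(r[0],1),np.round(r[1],1),round(r[2],2),len(k)); return r
if __name__=='__main__':
    c=cam('top'); im=c['image']; hsv=cv2.cvtColor(im,cv2.COLOR_RGB2HSV)
    b=np.zeros(im.shape[:2],bool); b[210:312,195:345]=1
    m=b&((hsv[...,1]>143)|(hsv[...,1]<60))
    m=cv2.morphologyEx(cv2.morphologyEx(m.astype(np.uint8),cv2.MORPH_OPEN,np.ones((3,3))),cv2.MORPH_CLOSE,np.ones((9,9)))
    r=rect(c,m,.015,'board')
    b[:]=0; b[245:305,445:485]=1
    m=b&(hsv[...,1]>145); rect(c,m,.03,'bar')
    A=px2w(c,[(190+x/5-.4,200+y/5-.4) for x,y in [(108,102),(731,188),(686,522),(60,430)]],.015); print(A.round(4), A.mean(0))
    e=A[0]-A[1]; print('yaw',np.arctan2(e[1],e[0])-np.pi/2, np.linalg.norm(e)); e=A[0]-A[3];print(np.arctan2(e[1],e[0]), np.linalg.norm(e))
    e=A[3]-A[2]; print(np.arctan2(e[1],e[0])-np.pi/2)
    t=px2w(c,[(408,294),(422,240)],.065); print('tube,rod',t)
    # jaws tips face
    print(px2w(c,[(190+x/5-.4,200+y/5-.4) for x,y in[(280,342),(284,292),(502,375),(510,325)]],.047))
E
python3 meas.py
```

```text
board [549.6 124. ] [319.1 169.6] 82.95 376
bar [ 521.7 -368.6] [100.9  37.5] 16.1 101
[[ 0.6528  0.272   0.015 ]
 [ 0.6145 -0.0448  0.015 ]
 [ 0.4465 -0.0247  0.015 ]
 [ 0.4862  0.2911  0.015 ]] [0.55000382 0.12340166 0.015     ]
yaw -0.12017007563007143 0.3191130796450591
-0.11428525022089957 0.16769449998933555
-0.12481733550509522
tube,rod [[ 0.47500716 -0.22011294  0.065     ]
 [ 0.60699151 -0.2540125   0.065     ]]
[[0.53190256 0.17691108 0.047     ]
 [0.5565286  0.17558339 0.047     ]
 [0.51781212 0.06738848 0.047     ]
 [0.54239072 0.06396041 0.047     ]]
```

Caliper at about (0.550, 0.124) with yaw about -0.122. I'll travel over the square tube for a wrist look.

play_rows(steps=[[0.2,-0.58,0.15,-0.19],[0.2,-0.58,0.15,-0.19],[0.2,-0.58,0.15,-0.19],[0.2,-0.58,0.15,-0.19],[0.2,-0.58,0,-0.19],[0.2,-0.58,0,-0.19],[0.2,-0.58,0,-0.19],[0.2,-0.58,0,-0.19]], fingers=1)

```text
time_s: 1.2
tool_pos: [0.4415, 0.1222, 0.291]
tool_rot: [0.734, 0.68, 0.0, 0.0]
force: [-0.2, -0.3, -0.4]
width: 0.0854
grasp_force: 0.0
```

play_rows(steps=[[0.1,-0.58,0,-0.19],[0.1,-0.58,0,-0.19],[0.1,-0.58,0,-0.19],[0.1,-0.58,0,-0.19],[0.1,-0.58,0,-0.19],[0.1,-0.58,0,-0.19],[0.1,-0.58,-0.05,-0.19],[0.1,-0.58,-0.05,-0.19]])

```text
time_s: 2.2
tool_pos: [0.5215, -0.3415, 0.2806]
tool_rot: [0.989, 0.15, 0.0, -0.0]
force: [0.9, 1.1, 1.2]
width: 0.0852
grasp_force: 0.0
```

play_rows(steps=[[0,-0.2,-0.2,-0.06],[0,0,-0.2,0],[0,0,-0.2,0],[0,0,0,0],[0,0,0,0],[0,0,0,0],[0,0,0,0],[0,0,0,0]])

```text
time_s: 3.2
tool_pos: [0.5213, -0.36, 0.2212]
tool_rot: [0.992, 0.129, 0.0, 0.0]
force: [0.0, -0.2, -0.5]
width: 0.0852
grasp_force: 0.0
```

Run:
```python
from h import *
c=cam('wrist'); save(c,'w1.png'); s=c['s']; print(s['tool_pos'],s['tool_rot'],s['q'].round(2),c['eye'],c['dist']); print(w2px(c,[(0.5217,-.3686,.03)]))
```

```text
[ 0.52134578 -0.35998887  0.22116445] [9.91677929e-01 1.28742869e-01 3.38772131e-04 2.09219317e-04] [ 0.25  0.47  0.42  1.63 -0.21  1.09 -0.58] [ 0.58976639 -0.34253866  0.3618677 ] [-0.01275007  0.          0.          0.          0.        ]
[[328.8446104  208.68901091]]
```

View pics/w1.png

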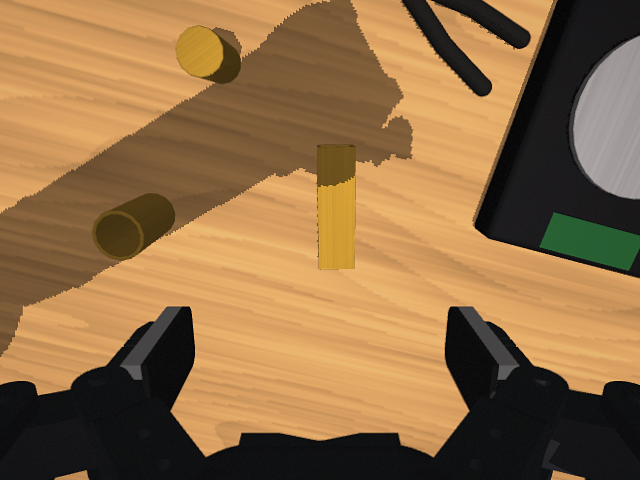

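The wrist view shows the square tube at corners (317,146), (356,146), (355,269) and (318,269), nearly aligned with the tool. The open fingers are below it and the round tube is clear on the left.

Run:
```python
from h import *
from meas import rect
c=cam('wrist'); im=c['image']; hsv=cv2.cvtColor(im,cv2.COLOR_RGB2HSV)
b=np.zeros(im.shape[:2],bool); b[125:290,295:380]=1
m=b&(hsv[...,1]>165); print(m.sum()); 
r=rect(c,m,.03,'bar')
P=px2w(c,[(317.5,146),(355.5,146),(354.7,269),(318.4,269)],.03); print(P.round(4)); C=P.mean(0)
d=(P[0]+P[1]-P[2]-P[3])[:2]; a=np.arctan2(d[1],d[0]); print(C,np.degrees(a),np.linalg.norm(d)/2,np.linalg.norm(P[0]-P[1]))
Rt=R.from_quat(c['s']['tool_rot']).as_matrix(); print('tool x,y ang',[np.degrees(np.arctan2(Rt[1,i],Rt[0,i])) for i in(0,1)])
```

```text
4612
bar [ 523.1 -374. ] [100.6  29.7] 15.48 316
[[ 0.5666 -0.3474  0.03  ]
 [ 0.574  -0.3754  0.03  ]
 [ 0.4779 -0.4026  0.03  ]
 [ 0.4702 -0.3735  0.03  ]]
[ 0.52216127 -0.37473925  0.03      ] 15.4594590488212 0.09987516064227887 0.029004468005165054
tool x,y ang [np.float64(14.789835150713648), np.float64(-75.21017378670548)]
```

play_rows(steps=[[-0.14,-0.11,-0.3,0.015],[-0.13,-0.11,-0.3,0],[0,0,-0.35,0],[0,0,-0.35,0],[0,0,-0.35,0],[0,0,-0.25,0],[0,0,-0.15,0],[0,0,-0.11,0]])

```text
time_s: 4.3
tool_pos: [0.4943, -0.3821, 0.0042]
tool_rot: [0.991, 0.135, 0.0, 0.0]
force: [0.4, 0.2, -0.3]
width: 0.0856
grasp_force: 0.0
```

play_rows(steps=[[0,0,0,0],[0,0,0,0],[0,0,0,0],[0,0,0,0],[0,0,0,0],[0,0,0,0],[0,0,0,0],[0,0,0,0]], fingers=-1, force=70)

```text
time_s: 5.3
tool_pos: [0.495, -0.3825, 0.0059]
tool_rot: [0.991, 0.135, 0.001, 0.001]
force: [-0.4, -0.3, 6.7]
width: 0.0288
grasp_force: 70.8
```

play_rows(steps=[[0,0,0.1,0],[0,0,0.3,0],[0,0,0.4,0],[0,0,0.4,0],[0,0,0.4,0],[0,0.1,0.3,0],[0,0.3,0.1,-0.05],[0,0.5,0,-0.1]])

```text
time_s: 6.3
tool_pos: [0.4938, -0.2932, 0.2062]
tool_rot: [0.997, 0.073, 0.001, 0.001]
force: [1.5, 0.4, -2.8]
width: 0.0286
grasp_force: 69.9
```

play_rows(steps=[[-0.05,0.5,0,-0.1],[-0.05,0.5,0,-0.1],[-0.1,0.5,0,-0.1],[-0.1,0.5,0,-0.05],[-0.1,0.5,0,0],[0,0.5,0,0],[0,0.4,0,0],[0,0.3,0,0]])

```text
time_s: 7.3
tool_pos: [0.4533, 0.08, 0.2049]
tool_rot: [0.998, -0.061, -0.0, -0.0]
force: [0.6, -0.6, -1.7]
width: 0.0289
grasp_force: 69.9
```

play_rows(steps=[[0,0.1,0,0],[0,0,0,0],[0,0,0,0],[0,0,0,0],[0,0,0,0],[0,0,0,0],[0,0,0,0],[0,0,0,0]])

```text
time_s: 8.3
tool_pos: [0.4542, 0.0881, 0.2047]
tool_rot: [0.998, -0.061, 0.0, 0.0]
force: [1.5, 0.2, -1.7]
width: 0.0289
grasp_force: 69.8
```

Run:
```python
from h import *
c=cam('wrist'); save(c,'w2.png'); s=c['s']; print(s['tool_pos'],s['q'].round(2),c['eye'],s['grasp_force'])
Rt=R.from_quat(s['tool_rot']).as_matrix(); print('tool x',np.degrees(np.arctan2(Rt[1,0],Rt[0,0])),Rt[:,2])
y=-.122; Rz=np.array([[np.cos(y),-np.sin(y)],[np.sin(y),np.cos(y)]])
for p in [(-26,-60,47),(0,-60,47),(36,-60,43),(36,20,43)]: w=np.r_[Rz@np.array(p[:2])/1000+[.5498,.1238],p[2]/1000]; print(p,w2px(c,[w]).round(1))
```

```text
[0.45417113 0.08805148 0.20469161] [-0.52  0.17  0.3   2.05 -0.06  0.93 -1.88] [0.5244951  0.07880883 0.34535506] 69.82157796621323
tool x -7.035971323366479 [ 5.27414257e-05 -2.48112006e-05 -9.99999998e-01]
(-26, -60, 47) [[337.4 123.5]]
(0, -60, 47) [[337.9  82.8]]
(36, -60, 43) [[338.2  24.5]]
(36, 20, 43) [[214.7  24.7]]
```

View pics/w2.png

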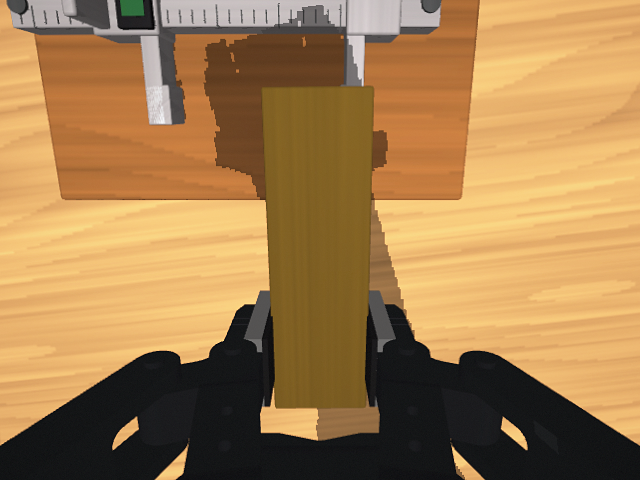

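The wrist view shows the tube held from (263,87)/(373,87) to (275,408)/(367,408), the anvil jaw at about x=355, the moving jaw tip at (165,105) and the board's front edge at row 198. I'll check the tube's tilt with PnP, and the board and jaw positions from this view.

Run:
```python
from h import *
c=cam('wrist'); Rm=c['rotation']; s=c['s']
print('optical axis',Rm[:,2].round(3),c['K'][0,0])
obj=np.array([(50,15,15),(50,-15,15),(-50,-15,15),(-50,15,15)],float)/1000
img=np.array([(262.5,87),(373.5,87),(367,408),(275.5,408)],float)
n,rv,tv,err=cv2.solvePnPGeneric(obj,img,c['K'],c['dist'],flags=cv2.SOLVEPNP_IPPE)[:4]
for r,t,e in zip(rv,tv,err):
    B=Rm@cv2.Rodrigues(r)[0]; C=Rm@t.ravel()+c['eye']; print('bar centre',C.round(4),'xax',B[:,0].round(4),'z',B[:,2].round(3),e)
y=-.122; Rz=np.array([[np.cos(y),-np.sin(y)],[np.sin(y),np.cos(y)]]); O=np.array([.5498,.1238])
def cal(uv,z):
    for p,w in zip(uv,px2w(c,uv,z)): print(p,z,'cal',(Rz.T@(w[:2]-O)*1000).round(1))
cal([(62,199),(462,199)],.015)      # front board corners (-85,160),(-85,-160)
cal([(440,27),(364,36),(346,36),(148,124),(172,123)],.047)
b=cv2.resize(c['image'][0:215,0:500],None,fx=1.6,fy=1.6,interpolation=cv2.INTER_CUBIC); cv2.imwrite('pics/w2c.png',b[:,:,::-1])
```

```text
optical axis [-0.275  0.034 -0.961] 426.47709718513653
bar centre [0.4821 0.0844 0.2403] xax [-0.1075 -0.968   0.2266] z [-0.077 -0.219 -0.973] [177.51237567]
bar centre [0.5032 0.081  0.2369] xax [-0.3019 -0.9168 -0.2614] z [-0.498  0.385 -0.777] [184.8864924]
(62, 199) 0.015 cal [-83.9 155.6]
(462, 199) 0.015 cal [ -84.2 -160. ]
(440, 27) 0.047 cal [  33.8 -124.9]
(364, 36) 0.047 cal [ 28.4 -76.4]
(346, 36) 0.047 cal [ 28.4 -64.9]
(148, 124) 0.047 cal [-26.2  68.5]
(172, 123) 0.047 cal [-25.6  52.1]
```

View pics/w2c.png

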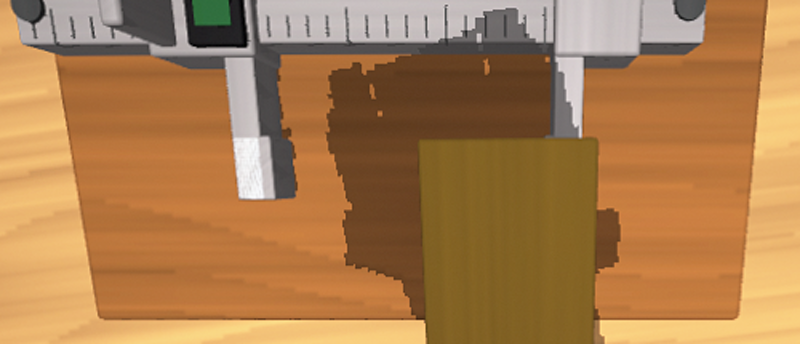

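Run:
```python
from h import *
c=cam('wrist'); Rm=c['rotation']
obj=np.array([(50,15,0),(50,-15,0),(-50,-15,0),(-50,15,0)],float)/1000
img=np.array([(262.5,87),(373.5,87),(367,408),(275.5,408)],float)
n,rv,tv,err=cv2.solvePnPGeneric(obj,img,c['K'],c['dist'],flags=cv2.SOLVEPNP_IPPE)[:4]
y=-.122; Rz=np.array([[np.cos(y),-np.sin(y)],[np.sin(y),np.cos(y)]]); O=np.array([.5498,.1238])
for r,t,e in zip(rv,tv,err):
    B=Rm@cv2.Rodrigues(r)[0]; C=Rm@t.ravel()+c['eye']; print('top centre',C.round(4),'xax',B[:,0].round(4),np.arctan2(B[1,0],B[0,0]),'z',B[:,2].round(3),e)
    print('cal',Rz.T@(C[:2]-O)*1000, 'tool cal',Rz.T@(c['s']['tool_pos'][:2]-O)*1000)
```

```text
top centre [0.4817 0.084  0.2253] xax [ 0.9934 -0.1124 -0.0218] -0.11263561049847323 z [0.025 0.027 0.999] [0.46402267]
cal [-62.75190996 -47.74482287] tool cal [-90.61407055 -47.07139555]
top centre [0.494  0.0825 0.2251] xax [ 0.7829 -0.0871 -0.616 ] -0.11085950739305551 z [ 0.608 -0.103  0.787] [9.16459185]
cal [-50.34919058 -47.73734048] tool cal [-90.61407055 -47.07139555]
```

play_rows(steps=[[0.2,0,0,-0.012],[0.235,0.012,0,0],[0,0,-0.3,0],[0,0,-0.4,0],[0,0,-0.4,0],[0,0,-0.35,0],[0,0,-0.2,0],[0,0,-0.1,0]])

```text
time_s: 9.45
tool_pos: [0.497, 0.0892, 0.0284]
tool_rot: [0.998, -0.066, -0.001, 0.0]
force: [0.2, -0.2, -2.2]
width: 0.0289
grasp_force: 69.9
```

play_rows(steps=[[0,0,-0.01,0],[0,0,-0.01,0],[0,0,-0.01,0],[0,0,0,0],[0,0,0,0],[0,0,0,0],[0,0,0,0],[0,0,0,0]])

```text
time_s: 10.45
tool_pos: [0.4976, 0.0893, 0.0267]
tool_rot: [0.998, -0.066, -0.0, 0.0]
force: [0.4, 0.5, -2.3]
width: 0.0291
grasp_force: 69.9
```

Run:
```python
from h import *
c=cam('wrist'); save(c,'w3.png'); s=c['s']; print(s['tool_pos'],s['force'].round(2),s['torque'].round(2))
```

```text
[0.49762251 0.08925383 0.02665727] [ 0.41  0.52 -2.31] [-0.02  0.06  0.02]
```

View pics/w3.png

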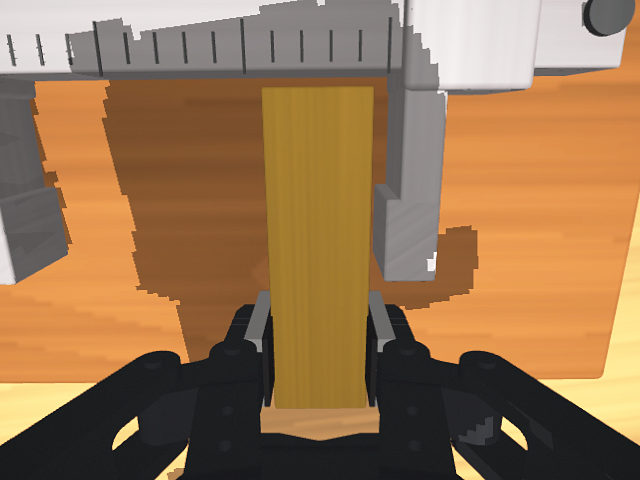

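The tube is between the jaws with a few mm to the anvil (tip near x=375-385) and to the beam (row 75-85). I'll lower it to the board, then push it to the beam.

play_rows(steps=[[0,0,-0.01,0],[0,0,-0.01,0],[0,0,-0.01,0],[0,0,-0.01,0],[0,0,-0.01,0],[0,0,0,0],[0,0,0,0],[0,0,0,0]])

```text
time_s: 11.5
tool_pos: [0.4977, 0.0893, 0.0217]
tool_rot: [0.998, -0.066, 0.0, -0.0]
force: [-0.2, 0.0, -2.1]
width: 0.029
grasp_force: 69.9
```

play_rows(steps=[[0,0,-0.01,0],[0,0,-0.01,0],[0,0,0,0],[0.01,-0.012,0,0],[0.01,-0.012,0,0],[0.01,0,0,0],[0,0,0,0],[0,0,0,0]])

```text
time_s: 12.5
tool_pos: [0.4978, 0.0892, 0.0208]
tool_rot: [0.998, -0.065, -0.003, -0.001]
force: [-11.6, 4.7, 20.8]
width: 0.0291
grasp_force: 72.8
```

play_rows(steps=[[0,0,0.01,0],[0,0,0,0],[0,0,0,0],[0,0,0,0],[0,0,0,0],[0,0,0,0],[0,0,0,0],[0,0,0,0]])

```text
time_s: 13.5
tool_pos: [0.501, 0.0869, 0.0209]
tool_rot: [0.998, -0.066, 0.0, -0.0]
force: [-2.3, 0.7, 6.3]
width: 0.029
grasp_force: 70.6
```

play_rows(steps=[[0.01,-0.001,0,0],[0,0,0,0],[0.01,-0.001,0,0],[0,0,0,0],[0,0,0,0],[0,0,0,0],[0,0,0,0],[0,0,0,0]])

```text
time_s: 14.5
tool_pos: [0.501, 0.0869, 0.0209]
tool_rot: [0.998, -0.066, -0.002, -0.0]
force: [-6.8, 1.6, 12.7]
width: 0.0284
grasp_force: 71.7
```

play_rows(steps=[[0,0,0.005,0],[0,0,0,0],[0,0,0,0],[0,0,0,0],[0.01,-0.001,0,0],[0,0,0,0],[0,0,0,0],[0,0,0,0]])

```text
time_s: 15.5
tool_pos: [0.5022, 0.0865, 0.0209]
tool_rot: [0.998, -0.066, -0.001, 0.0]
force: [-5.1, 0.5, 4.1]
width: 0.0289
grasp_force: 70.7
```

Run:
```python
from h import *
c=cam('wrist'); save(c,'w4.png'); s=c['s']; print(s['tool_pos'],s['force'].round(2),s['torque'].round(2))
```

```text
[0.50219085 0.08649045 0.02088419] [-5.13  0.47  4.14] [0.05 0.97 0.05]
```

View pics/w4.png

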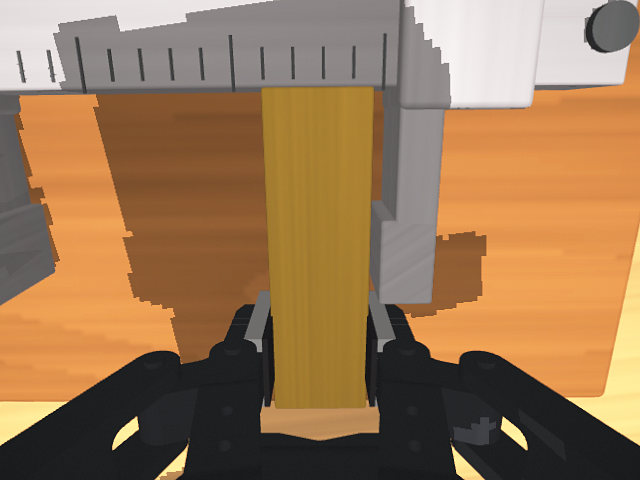

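The tube's end is at the beam (rows 87-93) and its side is about 1-2 mm from the anvil (x≈372 vs 376). Release and lift.

play_rows(steps=[[0,0,0,0],[0,0,0,0],[0,0,0,0],[0,0,0,0],[0,0,0.05,0],[0,0,0.1,0],[0,0,0.3,0],[0,0,0.5,0]], fingers=0)

```text
time_s: 16.55
tool_pos: [0.5024, 0.0863, 0.1165]
tool_rot: [0.998, -0.066, -0.001, 0.001]
force: [0.6, 0.1, 0.8]
width: 0.043
grasp_force: 0.0
```

play_rows(steps=[[-0.2,0.1,0.5,0],[-0.2,0.2,0.3,0],[-0.2,0,0,0],[0,0,0,0],[0,0,0,0],[0,0,0,0],[0,0,0,0],[0,0,0,0]], fingers=-1)

```text
time_s: 17.55
tool_pos: [0.4438, 0.1163, 0.1959]
tool_rot: [0.998, -0.066, -0.0, 0.0]
force: [0.2, 0.3, 0.8]
width: 0.0003
grasp_force: 0.0
```

Run:
```python
from h import *
c=cam('wrist'); save(c,'w5.png'); s=c['s']; print(s['tool_pos'],s['force'].round(2),s['width'])
y=-.122; Rz=np.array([[np.cos(y),-np.sin(y)],[np.sin(y),np.cos(y)]]); O=np.array([.5498,.1238])
for p in [(50,92,75),(50,110,75)]: print(p, (Rz@np.array(p[:2])/1000+O).round(4), w2px(c,[np.r_[Rz@np.array(p[:2])/1000+O,.092]]))
```

```text
[0.44378117 0.11633072 0.19588275] [0.19 0.3  0.85] 0.0002582382625849629
(50, 92, 75) [0.6106 0.209 ] [[ 91.17883513 -55.70481797]]
(50, 110, 75) [0.6128 0.2269] [[ 55.71656696 -54.91297401]]
```

View pics/w5.png

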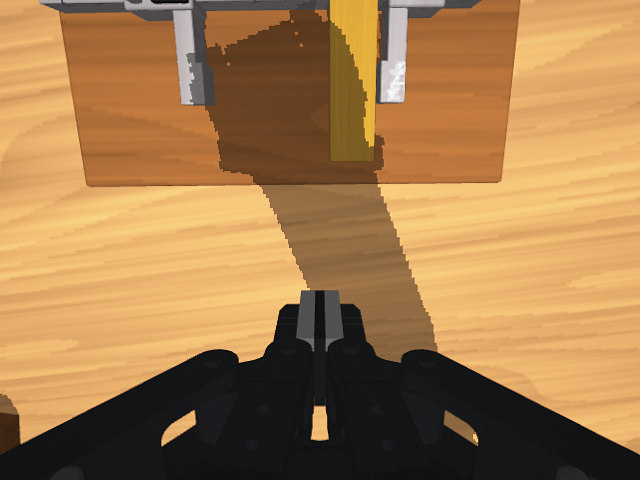

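The tube (330-378, down to row 160) lies square beside the anvil, with the moving jaw at (195,85). Next I'll move the closed fingers outside the tab.

play_rows(steps=[[0.2,0.2,0,0],[0.3,0.2,0,0],[0.3,0.2,0,0],[0.3,0.2,0,0],[0.3,0.2,0,0],[0.2,0.125,0,0],[0.1,0.05,0,0],[0,0,0,0]])

```text
time_s: 18.6
tool_pos: [0.6136, 0.2338, 0.1956]
tool_rot: [0.998, -0.066, -0.0, 0.0]
force: [0.4, -0.5, -0.0]
width: 0.0
grasp_force: 0.0
```

play_rows(steps=[[0,0,-0.2,0],[0,0,-0.3,0],[0,0,-0.3,0],[0,0,-0.25,0],[0,0,-0.15,0],[0,0,-0.1,0],[0,0,-0.04,0],[0,0,0,0]])

```text
time_s: 19.6
tool_pos: [0.614, 0.2341, 0.0625]
tool_rot: [0.998, -0.066, 0.0, -0.0]
force: [1.1, -0.8, 0.3]
width: 0.0002
grasp_force: 0.0
```

Run:
```python
from h import *
c=cam('wrist'); save(c,'w6.png'); s=c['s']; print(s['tool_pos'],s['force'].round(2),s['torque'].round(2),s['q'].round(2))
```

```text
[0.61395168 0.23409737 0.06254868] [ 1.08 -0.78  0.28] [-0.06 -0.02  0.01] [-0.57  0.68  0.23  1.66 -0.2   0.82 -1.96]
```

View pics/w6.png

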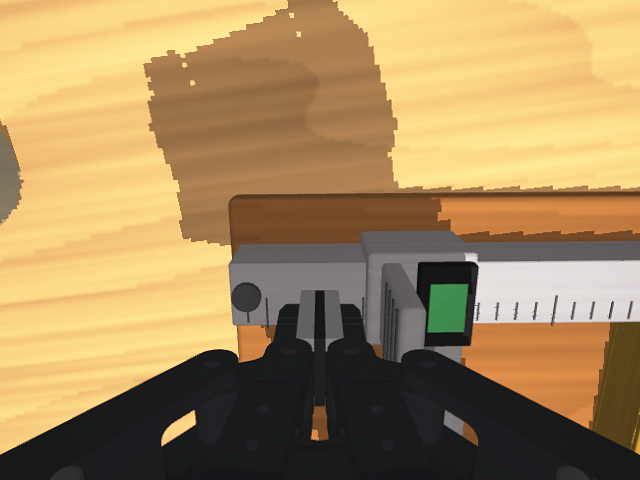

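The fingers stand over the beam just outside the tab (tab face at x≈385, fingers to x≈345). Push in steps.

play_rows(steps=[[-0.006,-0.05,0,0],[-0.006,-0.05,0,0],[-0.006,-0.05,0,0],[-0.006,-0.05,0,0],[-0.006,-0.05,0,0],[-0.006,-0.05,0,0],[-0.006,-0.05,0,0],[-0.006,-0.05,0,0]])

```text
time_s: 20.65
tool_pos: [0.609, 0.1938, 0.0624]
tool_rot: [0.998, -0.066, 0.0, -0.0]
force: [0.5, 4.2, 3.6]
width: -0.0002
grasp_force: 2.1
```

```bash
cat > jaw.py <<'E'
from h import *
import sys
c=cam('top'); save(c,sys.argv[1]); im=c['image']; s=c['s']; print(s['tool_pos'].round(4),s['force'].round(2))
y=-.122; Rz=np.array([[np.cos(y),-np.sin(y)],[np.sin(y),np.cos(y)]]); O=np.array([.5498,.1238])
# profile of grey (low saturation) along caliper y at x=-13, z=.047
hsv=cv2.cvtColor(im,cv2.COLOR_RGB2HSV); ys=np.arange(-90,90,.5)
P=np.c_[(Rz@np.c_[np.full(len(ys),-13),ys].T/1000).T+O,np.full(len(ys),.047)]
u=w2px(c,P).astype(np.float32); sat=cv2.remap(hsv[...,1],u[:,0],u[:,1],cv2.INTER_LINEAR)
e=np.flatnonzero(np.diff((sat<80).astype(int))); print('grey edges y',ys[e])
E
python3 jaw.py t1.png
```

```text
[0.609  0.1938 0.0624] [0.48 4.25 3.56]
grey edges y []
```

play_rows(steps=[[-0.006,-0.05,0,0],[-0.006,-0.05,0,0],[-0.006,-0.05,0,0],[-0.006,-0.05,0,0],[-0.006,-0.05,0,0],[-0.006,-0.05,0,0],[-0.006,-0.05,0,0],[-0.006,-0.05,0,0]])

```text
time_s: 21.7
tool_pos: [0.604, 0.1537, 0.0622]
tool_rot: [0.998, -0.066, 0.0, -0.0]
force: [1.3, 3.4, 3.0]
width: 0.0001
grasp_force: 2.2
```

```bash
python3 jaw.py t2.png
python3 - <<'E'
from h import *
c=cam('wrist'); save(c,'w7.png'); a=c['image'][150:480,100:640]
t=cv2.imread('pics/t2.png')[200:320,190:350]; t=cv2.resize(t,(440,330),interpolation=cv2.INTER_CUBIC)
s=cam('scene')['image'][190:280,280:440][:,:,::-1]; s=cv2.resize(s,(640,360),interpolation=cv2.INTER_CUBIC)
cv2.imwrite('pics/m7.png',np.vstack([np.hstack([cv2.resize(a[:,:,::-1],(360,220)),cv2.resize(t,(280,220))]),s]))
E
```

```text
[0.604  0.1537 0.0622] [1.26 3.42 3.04]
grey edges y []
```

View pics/m7.png

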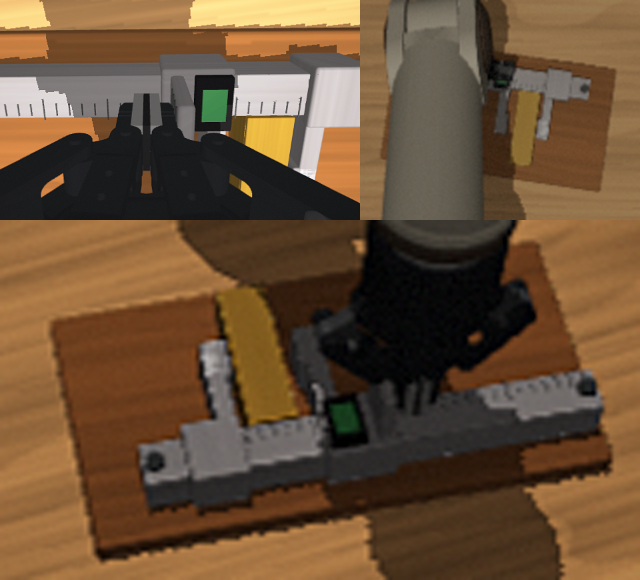

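The montage shows the moving jaw about 10 mm short of the tube. Slow down.

play_rows(steps=[[-0.0012,-0.01,0,0],[-0.0012,-0.01,0,0],[-0.0012,-0.01,0,0],[-0.0012,-0.01,0,0],[-0.0012,-0.01,0,0],[-0.0012,-0.01,0,0],[-0.0012,-0.01,0,0],[-0.0012,-0.01,0,0]])

```text
time_s: 22.85
tool_pos: [0.6026, 0.146, 0.062]
tool_rot: [0.998, -0.066, -0.0, 0.0]
force: [0.0, 4.3, -2.5]
width: -0.0002
grasp_force: 2.0
```

```bash
cat > jaw2.py <<'E'
from h import *
c=cam('top'); s=c['s']; print(s['tool_pos'].round(4),s['force'].round(2))
y=-.122; Rz=np.array([[np.cos(y),-np.sin(y)],[np.sin(y),np.cos(y)]]); O=np.array([.5498,.1238])
hsv=cv2.cvtColor(c['image'],cv2.COLOR_RGB2HSV); ys=np.arange(-90,60,2.)
P=np.c_[(Rz@np.c_[np.full(len(ys),-13),ys].T/1000).T+O,np.full(len(ys),.047)]
u=w2px(c,P).astype(np.float32); print(u[[0,-1]])
for ch in(1,2): print(dict(zip(ys.astype(int).tolist(),cv2.remap(hsv[...,ch],u[:,0],u[:,1],cv2.INTER_LINEAR).ravel().tolist())))
E
python3 jaw2.py
```

```text
[0.6026 0.146  0.062 ] [ 0.04  4.26 -2.45]
[[302.846   271.51184]
 [243.28395 263.0499 ]]
{-90: 165, -88: 166, -86: 161, -84: 161, -82: 160, -80: 156, -78: 152, -76: 43, -74: 10, -72: 6, -70: 6, -68: 7, -66: 13, -64: 18, -62: 32, -60: 76, -58: 153, -56: 163, -54: 161, -52: 159, -50: 159, -48: 160, -46: 163, -44: 166, -42: 167, -40: 165, -38: 163, -36: 163, -34: 164, -32: 164, -30: 164, -28: 154, -26: 101, -24: 42, -22: 22, -20: 20, -18: 20, -16: 21, -14: 23, -12: 25, -10: 50, -8: 105, -6: 170, -4: 175, -2: 168, 0: 161, 2: 165, 4: 169, 6: 159, 8: 109, 10: 69, 12: 53, 14: 56, 16: 49, 18: 50, 20: 53, 22: 53, 24: 48, 26: 49, 28: 52, 30: 50, 32: 47, 34: 46, 36: 52, 38: 48, 40: 48, 42: 49, 44: 48, 46: 48, 48: 49, 50: 49, 52: 48, 54: 49, 56: 45, 58: 47}
{-90: 105, -88: 105, -86: 106, -84: 105, -82: 105, -80: 105, -78: 94, -76: 124, -74: 141, -72: 147, -70: 147, -68: 143, -66: 135, -64: 129, -62: 115, -60: 96, -58: 88, -56: 121, -54: 135, -52: 139, -50: 138, -48: 137, -46: 136, -44: 137, -42: 136, -40: 136, -38: 137, -36: 136, -34: 137, -32: 137, -30: 127, -28: 105, -26: 69, -24: 65, -22: 68, -20: 70, -18: 71, -16: 72, -14: 70, -12: 71, -10: 66, -8: 60, -6: 60, -4: 60, -2: 62, 0: 62, 2: 61, 4: 60, 6: 62, 8: 59, 10: 60, 12: 64, 14: 68, 16: 69, 18: 74, 20: 77, 22: 78, 24: 80, 26: 84, 28: 84, 30: 86, 32: 88, 34: 89, 36: 91, 38: 92, 40: 93, 42: 94, 44: 96, 46: 97, 48: 97, 50: 98, 52: 99, 54: 98, 56: 100, 58: 100}
```

Nib face is at about y=-25.5 and the anvil at -60, so the opening is about 35 mm. Fine steps from here.

play_rows(steps=[[-0.0006,-0.005,0,0],[-0.0006,-0.005,0,0],[-0.0006,-0.005,0,0],[-0.0006,-0.005,0,0],[-0.0006,-0.005,0,0],[-0.0006,-0.005,0,0],[0,0,0,0],[0,0,0,0]])

```text
time_s: 23.9
tool_pos: [0.6025, 0.1432, 0.0621]
tool_rot: [0.998, -0.066, -0.0, -0.0]
force: [-1.9, 4.9, -1.7]
width: 0.0002
grasp_force: 2.1
```

play_rows(steps=[[-0.0006,-0.005,0,0],[0,-0.005,0,0],[0,0,0,0],[0,0,0,0],[0,0,0,0],[0,0,0,0],[0,0,0,0],[0,0,0,0]])

```text
time_s: 24.9
tool_pos: [0.6024, 0.1426, 0.0621]
tool_rot: [0.998, -0.066, -0.0, -0.0]
force: [-2.7, 5.1, -2.3]
width: -0.0001
grasp_force: 2.5
```

```bash
python3 jaw2.py | head -3; python3 -c "
from h import *
for i in range(4): s=cam('wrist')['s']; print(s['force'].round(2),s['tool_pos'].round(4))"
```

```text
[0.6024 0.1426 0.0621] [-2.72  5.09 -2.26]
[[302.846   271.51184]
 [243.28395 263.0499 ]]
[-0.65  5.3  -1.99] [0.6024 0.1426 0.0621]
[-2.07  6.01 -2.87] [0.6024 0.1426 0.0621]
[-1.59  3.68 -1.28] [0.6024 0.1426 0.0621]
[-2.16  5.19 -2.26] [0.6024 0.1426 0.0621]
```

play_rows(steps=[[-0.001,-0.005,0,0],[0,0,0,0],[-0.001,-0.005,0,0],[0,0,0,0],[0,0,0,0],[0,0,0,0],[0,0,0,0],[0,0,0,0]])

```text
time_s: 26.15
tool_pos: [0.6023, 0.1417, 0.0622]
tool_rot: [0.998, -0.066, -0.0, -0.0]
force: [-2.0, 5.3, -2.2]
width: -0.0002
grasp_force: 2.6
```

```bash
cat > f.py <<'E'
from h import *
F=[];
for i in range(5): s=cam('wrist')['s']; F.append(s['force'])
print(np.mean(F,0).round(2),s['tool_pos'].round(4))
E
python3 f.py
```

```text
[-1.54  5.37 -2.41] [0.6023 0.1417 0.0621]
```

play_rows(steps=[[-0.001,-0.005,0,0],[0,0,0,0],[-0.001,-0.005,0,0],[0,0,0,0],[0,0,0,0],[0,0,0,0],[0,0,0,0],[0,0,0,0]])

```text
time_s: 27.4
tool_pos: [0.6022, 0.1408, 0.0621]
tool_rot: [0.998, -0.066, -0.0, -0.0]
force: [-1.8, 4.6, -2.6]
width: 0.0001
grasp_force: 2.6
```

```bash
python3 f.py; python3 jaw2.py | tail -2 | cut -c 90-420
```

```text
[-2.1   5.66 -2.96] [0.6022 0.1408 0.0621]
-72: 6, -70: 6, -68: 7, -66: 13, -64: 17, -62: 27, -60: 72, -58: 158, -56: 161, -54: 160, -52: 162, -50: 163, -48: 163, -46: 162, -44: 161, -42: 162, -40: 161, -38: 160, -36: 163, -34: 161, -32: 160, -30: 122, -28: 54, -26: 20, -24: 18, -22: 19, -20: 21, -18: 22, -16: 25, -14: 67, -12: 130, -10: 165, -8: 172, -6: 183, -4: 175, -2
 -72: 148, -70: 147, -68: 142, -66: 135, -64: 129, -62: 112, -60: 103, -58: 122, -56: 137, -54: 139, -52: 139, -50: 137, -48: 136, -46: 137, -44: 137, -42: 137, -40: 137, -38: 137, -36: 137, -34: 137, -32: 118, -30: 92, -28: 75, -26: 71, -24: 73, -22: 72, -20: 71, -18: 72, -16: 72, -14: 64, -12: 61, -10: 60, -8: 60, -6: 59, -4: 6
```

play_rows(steps=[[-0.001,-0.005,0,0],[0,0,0,0],[-0.001,-0.005,0,0],[0,0,0,0],[0,0,0,0],[0,0,0,0],[0,0,0,0],[0,0,0,0]])

```text
time_s: 28.7
tool_pos: [0.6021, 0.1401, 0.0622]
tool_rot: [0.998, -0.066, 0.0, -0.0]
force: [-1.7, 5.7, -3.0]
width: 0.0001
grasp_force: 3.0
```

```bash
python3 f.py
```

```text
[-1.16  6.15 -3.01] [0.6021 0.1401 0.0622]
```

play_rows(steps=[[-0.001,-0.005,0,0],[0,0,0,0],[-0.001,-0.005,0,0],[0,0,0,0],[0,0,0,0],[0,0,0,0],[0,0,0,0],[0,0,0,0]])

```text
time_s: 29.95
tool_pos: [0.6021, 0.1398, 0.0622]
tool_rot: [0.998, -0.066, 0.0, -0.001]
force: [-0.6, 7.5, -3.9]
width: -0.0001
grasp_force: 3.5
```

```bash
python3 f.py
```

```text
[-0.5   7.54 -3.57] [0.602  0.1398 0.0622]
```

play_rows(steps=[[-0.001,-0.005,0,0],[0,0,0,0],[-0.001,-0.005,0,0],[0,0,0,0],[0,0,0,0],[0,0,0,0],[0,0,0,0],[0,0,0,0]])

```text
time_s: 31.2
tool_pos: [0.602, 0.1394, 0.0622]
tool_rot: [0.998, -0.065, 0.0, -0.001]
force: [-0.3, 8.5, -4.6]
width: 0.0001
grasp_force: 4.1
```

```bash
python3 f.py;python3 jaw2.py | tail -2 | cut -c 150-380
```

```text
[-0.54  8.44 -4.67] [0.602  0.1395 0.0622]
-58: 157, -56: 162, -54: 163, -52: 161, -50: 159, -48: 160, -46: 162, -44: 159, -42: 160, -40: 161, -38: 161, -36: 163, -34: 164, -32: 159, -30: 109, -28: 33, -26: 22, -24: 22, -22: 22, -20: 25, -18: 26, -16: 20, -14: 76, -12: 148,
 -60: 117, -58: 129, -56: 137, -54: 138, -52: 138, -50: 138, -48: 137, -46: 137, -44: 137, -42: 136, -40: 136, -38: 137, -36: 138, -34: 136, -32: 112, -30: 83, -28: 66, -26: 69, -24: 69, -22: 71, -20: 71, -18: 70, -16: 70, -14: 65,
```

play_rows(steps=[[-0.001,-0.005,0,0],[0,0,0,0],[-0.001,-0.005,0,0],[0,0,0,0],[0,0,0,0],[0,0,0,0],[0,0,0,0],[0,0,0,0]])

```text
time_s: 32.5
tool_pos: [0.602, 0.1391, 0.0622]
tool_rot: [0.998, -0.065, 0.001, -0.002]
force: [0.4, 10.6, -4.8]
width: -0.0003
grasp_force: 4.7
```

```bash
python3 f.py
```

```text
[ 0.09 10.03 -5.14] [0.602  0.1391 0.0622]
```

Pressed at about 10 N total, so roughly 5-6 N at the tip. Back off and clear.

play_rows(steps=[[0.001,0.01,0,0],[0.001,0.01,0,0],[0.001,0.02,0,0],[0.002,0.02,0,0],[0.005,0.04,0,0],[0.01,0.08,0,0],[0,0,0.2,0],[0,0,0.4,0]])

```text
time_s: 33.75
tool_pos: [0.6023, 0.1538, 0.1223]
tool_rot: [0.998, -0.066, -0.001, 0.001]
force: [0.7, 0.3, 0.9]
width: 0.0001
grasp_force: 0.0
```

play_rows(steps=[[0,0,0.5,0],[-0.3,0.3,0.3,0],[-0.4,0.3,0,0],[-0.4,0.2,0,0],[-0.3,0.2,0,0],[-0.2,0,0,0],[0,0,0,0],[0,0,0,0]])

```text
time_s: 34.75
tool_pos: [0.4447, 0.2539, 0.2033]
tool_rot: [0.998, -0.066, 0.001, -0.0]
force: [-0.6, -0.5, 0.1]
width: 0.0003
grasp_force: 0.0
```

```bash
python3 - <<'E'
from h import *
c=cam('wrist'); s=c['s']; print(s['tool_pos'].round(3))
t=cam('top')['image'][205:310,195:345]; w=c['image']
cv2.imwrite('pics/m8.png',np.vstack([cv2.resize(w,(560,300),interpolation=cv2.INTER_AREA),cv2.resize(t,(560,300),interpolation=cv2.INTER_CUBIC)])[:,:,::-1])
E
python3 jaw2.py | tail -2 | cut -c 100-380
```

```text
[0.445 0.254 0.203]
0: 6, -68: 7, -66: 11, -64: 16, -62: 38, -60: 87, -58: 153, -56: 161, -54: 163, -52: 162, -50: 161, -48: 163, -46: 164, -44: 165, -42: 164, -40: 163, -38: 162, -36: 160, -34: 159, -32: 152, -30: 101, -28: 25, -26: 20, -24: 17, -22: 19, -20: 21, -18: 20, -16: 13, -14: 60, -12: 126,
 -70: 148, -68: 143, -66: 137, -64: 131, -62: 122, -60: 118, -58: 129, -56: 139, -54: 140, -52: 139, -50: 139, -48: 139, -46: 137, -44: 137, -42: 137, -40: 137, -38: 138, -36: 138, -34: 138, -32: 119, -30: 108, -28: 118, -26: 128, -24: 128, -22: 127, -20: 126, -18: 126, -16: 132,
```

View pics/m8.png

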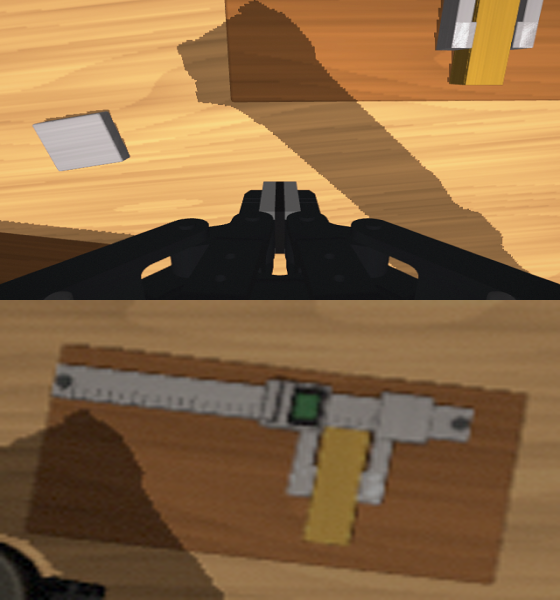

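The montage shows the tube clamped between both jaws with its end at the beam, and the rest of the bench undisturbed. Handing in.

```bash
python3 -c "
from workcell import ctrl
print(ctrl.close_job())"
```

```text
the job is handed in; nothing more can be done
None
```

I handed the job in at about 35 s. The caliper is closed on the square tube, which lies at the beam and between both jaws with an estimated 4–6 N at the jaw tip; I saw no other bench item moved, and the judge returned no result.

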